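# Charge the ice crusher and hold its lever on full

## Task

Take the scoop from its tray and use it (not the fingers) to carry at least three of the ice pieces from the steel pan into the crusher's hopper, then lay the scoop back down in its tray the right way up and let go of it. Then push the crusher's spring-return lever down with the fingertips, past its first two clicks to the third, and keep it there: the job finishes while you are still holding the lever down. Leave the other things on the counter where they are, and do not disturb them.

Things in the scene. Friction and masses are not known exactly. Their poses are not given: they have to be found in the camera images.
- crusher: Countertop ice crusher, grey and steel, fixed. Origin: on the counter under the hopper's centre; its -x side is the front, with a low open bay where a tumbler stands; z up. Housing from x = -110 to +130 mm, y = +-100 mm, flat top 180 mm high with the round steel hopper on it. A lever on its right-hand (-y) cheek.
- hopper_floor (a point): Centre of the floor inside the crusher's round, funnel-shaped open hopper, 184 mm above the counter. Inside radius 52 mm at the floor, 86 mm at the rim, which is 70 mm above this point (254 mm above the counter). Axes as the crusher's.
- lever (a joint): Crusher's lever, rad: 0 = up (off, arm 0.42 above level, pointing to the crusher's -x), grows as pushed down. Clicks at 0.30, 0.60, 0.90; hard stop at 1.00. Springs back to 0 from everywhere; clicks do not hold it. Pivot along the crusher's y, at x -70, z 150 mm in its frame; pad's centre 130 mm from the pivot. Push at the pad: up to 7 N before the first click, 10 before the second, 11 before the third, about 10 N to hold it there, 12 N up to the stop.
- lever_pad (a point): Centre of the upper face of the black pad at the lever's free end: 40 mm along the arm, 44 mm wide (crusher's y), 12 mm thick, at y = -125 mm in the crusher's frame. At rest 208 mm above the counter, at the third click 95 mm. Axes turn with the lever; at rest they are the crusher's.
- pan_floor (a point): Centre of the inner floor of the open stainless pan, fixed, 4 mm above the counter. Outside 325 mm (x) by 176 mm (y), 65 mm high, straight walls 4 mm, inside 317 by 168 mm; an 11 mm flange around its top. The ice lies in the half towards its +x end, away from the robot. Axes: x along the pan, z up.
- tray_floor (a point): Centre of the floor of the scoop's shallow grey tray, fixed, 3 mm above the counter. 260 mm (x) by 150 mm (y), with a 4 mm wide edge standing 9 mm above the counter. Axes: x along the tray, z up.
- scoop_grip (a point): Gripping point, mid-height in the scoop's straight black handle: 22 mm wide (y), 22 mm high (z), from 55 mm behind this point to 25 mm ahead. Flat-bottomed aluminium scoop, 0.13 to 0.21 kg. +x towards its open nose, z up. Bowl's underside 38 mm below this point, its rear wall 35 mm ahead, its lip (front edge, 2 mm thick) 135 mm ahead.
- scoop_bowl (a point): Centre of the inner floor of the scoop's bowl, 3 mm above its underside; 85 mm ahead (+x) of and 35 mm below the grip point. Bowl 100 mm long, 100 mm wide (inside 94); rear wall and rear half of the sides 46 mm high, sides stepping down towards the open nose. Axes as the grip's.
- ice0_c (a point): Centre of a piece of bullet ice: a slippery frosty rod with round ends, 24 mm thick, 28 mm long, 12 g, lying in the pan. Axis x along it.
- ice1_c (a point): Centre of a piece of bullet ice: a slippery frosty rod with round ends, 24 mm thick, 28 mm long, 12 g, lying in the pan. Axis x along it.
- ice2_c (a point): Centre of a piece of bullet ice: a slippery frosty rod with round ends, 24 mm thick, 28 mm long, 12 g, lying in the pan. Axis x along it.
- ice3_c (a point): Centre of a piece of bullet ice: a slippery frosty rod with round ends, 24 mm thick, 28 mm long, 12 g, lying in the pan. Axis x along it.
- ice4_c (a point): Centre of a piece of bullet ice: a slippery frosty rod with round ends, 24 mm thick, 28 mm long, 12 g, lying in the pan. Axis x along it.
- ice5_c (a point): Centre of a piece of bullet ice: a slippery frosty rod with round ends, 24 mm thick, 28 mm long, 12 g, lying in the pan. Axis x along it.
- tumbler: Steel tumbler 82 mm high, 72 mm across, in the crusher's bay: leave it. Origin under its centre.
- syrup: Amber bottle 200 mm high, 64 mm across: leave it. Origin under its centre.
- jar: Glass jar 110 mm high, 76 mm across: leave it. Origin under its centre.
- cartridge: Blue water-filter cartridge housing standing upright, 190 mm high, 80 mm across: leave it. Origin under its centre.
- wrench: Steel wrench 160 mm long lying flat: leave it. Origin under its middle.
- bowl: Small white bowl 110 mm across, 50 mm high: leave it. Origin under its centre.
- shaker: Steel shaker 95 mm high, 56 mm across: leave it. Origin under its centre.

How it is judged:
By the outcome, as a careful person would: the job done as asked, in the order asked, and still so for the second after the job is handed in, while the arm keeps its last pose, push and grip.
It also fails if it takes over 67 s, if anything falls off the work surface, if the arm or the gripper's body presses on something with over 40 N, if the wrist force passes 120 N, or if a joint passes its speed limit or range.

## Robot

A 6-joint arm with a two-finger parallel gripper is mounted at the origin on the work surface. World frame = base frame: x ahead of the robot, y to its left, z up, the work surface at z = 0. Lengths are in m, angles in rad, forces in N, time in s.
With the tool pointing down it reaches from about 0.275 to 0.775 m from the base axis. Payload 14.6 kg.
Tool frame: the origin (TCP) lies between the finger pads; the fingertips stand 22 mm ahead of it and the grasp point (between the pads) lies 3 mm ahead of it; z points along the fingers, x is the direction in which the jaws open and shut, and the axes are right-handed (so a half turn about z gives the same grasp; the last joint's range is limited). The gripper opens to 85 mm and grips with 20 to 120 N. Pads are 22 mm wide; open, the fingers measure 114 mm over their backs; the gripper's body (76 mm by 85 mm) begins 54 mm behind the grasp point. The pads swing forward as they close: fully open they stand 13 mm farther back than shut.
Start: joints at [-1.281, 0.263, -0.048, 1.259, 0, 1.415], TCP at [0.226, -0.474, 0.217] pointing down, gripper open.
Joint ranges: [-2.65, 2.65], [-0.89, 1.7], [-1.18, 1.37], [-2.13, 2.11], [-1.35, 1.29], [-3.14, 3.14]. Speed limits (rad/s): [1.89, 1.89, 2.57, 2.79, 3.14, 3.14].

## Interface

Orientations are given as a rotation vector (axis times angle).
In Python, from station import observe, read_camera, hand_in gives the robot as it stands.
- The arm moves only by the tool servo_tool, never from a script. Its argument "moves" is one flat list of numbers, 4 for each row, row after row: the shift along the tool's x, y, z in m, then the turn about the tool's z in rad. In form: [x, y, z, roll, x, y, z, roll, ...]. A call has 1 to 12 rows; each row is the pose to reach, as a shift and turn from the pose commanded when the call began, along the tool's axes at that moment; what a row does not reach only later rows make up. A row lasts 1/12 s, in which the tool goes at most 41.7 mm and 7.16 degrees, less where a joint would pass 70% of its speed; a pose out of reach is approached as far as the arm can. A call with a gripper value outside its range is refused whole. "grip" is the finger opening in m, from 0 to 0.0854, set as the call begins (left out, the last holds). The fingers move at their own pace and stop on an object; the grip force is fixed at half the most. Time passes only in rows, so rows that repeat a pose let the fingers close. It gives the time, the measured TCP pose, the force and the opening at its end, in the units of the state.
- observe(): the state, without advancing time (a new reading comes with each control period).
- read_camera(name): name is "side" or "top" or "wrist"; returns a dict with "img" (420x560x3 uint8, red, green, blue), "fx", "fy", "cx", "cy" (pixels), "rvec" (rotation vector, rad) and "tvec" (3), from world to camera coordinates, as OpenCV has them; the wrist camera has in their place "hand_eye" (4x4, takes a point from camera to tool coordinates, whose origin is the TCP and whose axes are the tool frame's). Camera axes: x right, y down, z forward; pixel columns grow to the right and rows downward; lengths in m; the calibration is good to about 2 mm. A picture is of the moment at which its call begins: read the wrist's pose just before it. There is no depth.
- hand_in(): hands the job in, once; it reports no verdict.
The state is a dict: "time": time; "q": joint angles; "qd": joint speeds; "effort": joint torques, N m; "tool_pos": TCP position; "orientation": TCP orientation; "wrist_force": force on the tool from outside, world axes, zero at the start; "moment": the same for the moment, N m; "gripper_width": finger opening in m.
Only numpy, scipy, OpenCV 4.12 (cv2) and the standard library are available. Lean on these libraries where they do the work, as an engineer would, in place of code of your own. Each camera call takes 0.05 s, during which the arm holds its last target. There are 200 camera calls.

## Working session

There is one attempt and no reset: what is moved stays moved. The work goes in short steps, Python scripts to look and compute and a tool call to move; the robot and the scene stay as the last step left them, time stands still between calls to the robot, and variables do not carry over. Pictures are saved under pics/ and viewed, about 8 in all and at most 12, crops included, and the job is handed in when it is done.

Besides the shell and the picture viewer there is one more tool, called after "Request:" by a JSON object that holds its "api" and its "payload", one argument or row to a line. servo_tool: Moves the arm, as the interface text tells. Its arguments: {"type":"object","properties":{"moves":{"type":"array"},"grip":{"type":"number"}},"required":["moves"]}

```bash
mkdir -p pics; ls; cat > h.py <<'E'
import numpy as np, cv2
from scipy.spatial.transform import Rotation as R
from station import observe, read_camera, hand_in
def ray(c,u,v,z):
    Rm=cv2.Rodrigues(np.array(c['rvec'],float))[0]; t=np.array(c['tvec'],float).ravel()
    o=-Rm.T@t; d=Rm.T@np.array([(u-c['cx'])/c['fx'],(v-c['cy'])/c['fy'],1])
    return o+d*(z-o[2])/d[2]
def proj(c,p):
    return cv2.projectPoints(np.array(p,float).reshape(-1,3),np.array(c['rvec'],float),np.array(c['tvec'],float),np.array([[c['fx'],0,c['cx']],[0,c['fy'],c['cy']],[0,0,1.]]),None)[0].reshape(-1,2)
def wristcam(c,s):
    H=np.array(c['hand_eye']); T=np.eye(4); T[:3,:3]=R.from_rotvec(s['orientation']).as_matrix(); T[:3,3]=s['tool_pos']
    M=np.linalg.inv(T@H); c['rvec']=cv2.Rodrigues(M[:3,:3])[0]; c['tvec']=M[:3,3]; return c
def save(n,c,crop=None,k=1):
    im=c['img'][...,::-1]
    if crop: im=im[crop[1]:crop[3],crop[0]:crop[2]]
    cv2.imwrite('pics/'+n+'.png',cv2.resize(im,None,fx=k,fy=k,interpolation=cv2.INTER_CUBIC))
E
python3 - <<'E'
from h import *
import pickle
s=observe();print(s)
cs={n:read_camera(n) for n in("top","side")}
pickle.dump(cs,open('c0.pkl','wb'))
for n in cs:
    c=cs[n];save(n+'0',c,None,1.4)
    Rm=cv2.Rodrigues(np.array(c['rvec'],float))[0];print(n,c['fx'],c['cx'],c['cy'],-Rm.T@np.array(c['tvec']).ravel(),Rm[2])
E
```

```text
pics
{'time': 0.0, 'q': array([-1.28132356e+00,  2.63510538e-01, -4.89537313e-02,  1.25937005e+00,
        1.73941867e-05,  1.41551176e+00]), 'qd': array([-0.00236931,  0.00048205, -0.00049627, -0.00057806,  0.00027003,
        0.00044355]), 'effort': array([ 8.63844671e-04, -6.37625599e+01,  3.84562683e+01,  1.40264086e-02,
       -2.56891008e-04, -1.42476853e-05]), 'tool_pos': array([ 0.22580024, -0.47364488,  0.21632535]), 'orientation': array([-2.65609051e+00,  1.67642841e+00,  1.20937738e-03]), 'wrist_force': array([-0.04983574, -0.53660834, -0.92383911]), 'moment': array([ 0.00197576, -0.01772942,  0.02490718]), 'gripper_width': 0.08578362189111452}
top 497.6929104709685 293.3685901144683 211.48034294642193 [ 0.48370249 -0.02033009  1.24036193] [ 0.09326175  0.00469447 -0.99563056]
side 379.92468979650727 278.94939286512613 207.69036322385082 [ 0.49046662 -0.67407701  0.68253415] [ 0.10411969  0.75133372 -0.65165691]
```

View pics/top0.png

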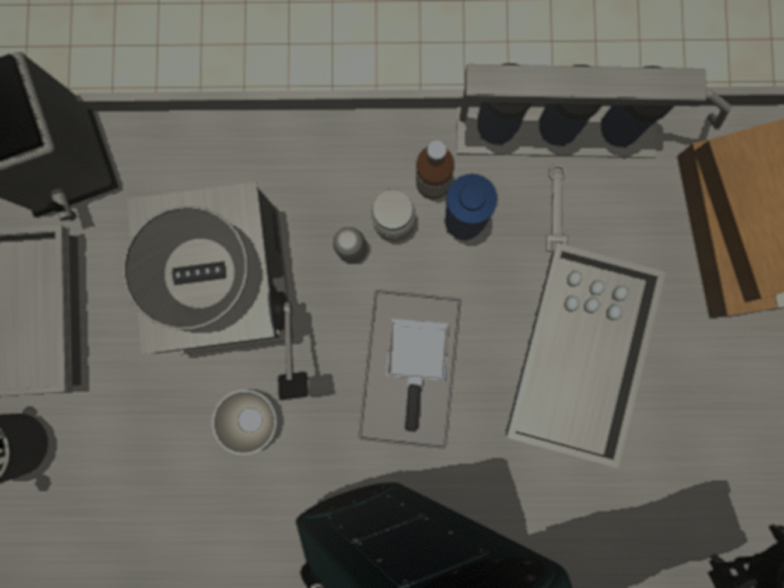

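View pics/side0.png

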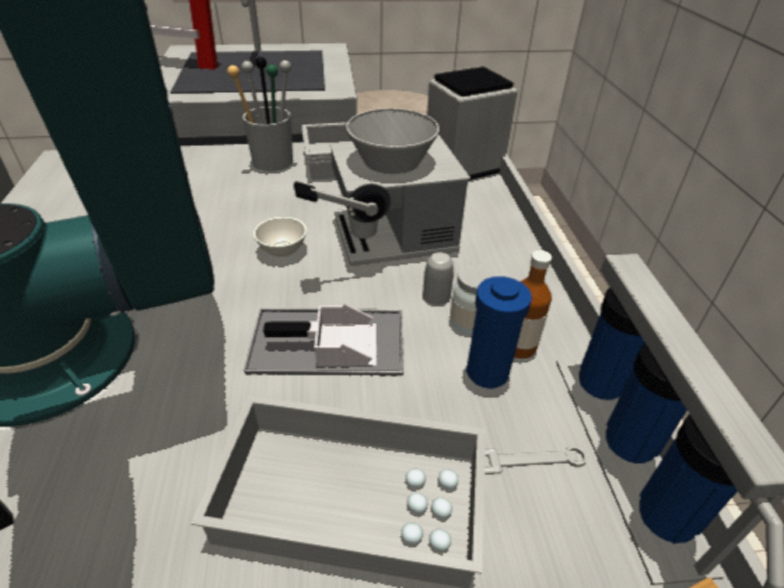

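Top view (1.4× pixels):
- Hopper at (186,270), lever pad at (293,386).
- Scoop handle at (413,405), with its nose up in the picture (+x).
- Tray corners (376,291), (461,298), (445,447) and (360,437).
- Pan corners (557,248), (663,270), (618,465) and (510,438).
- Six ice pieces around (574–620, 278–312).

The side view agrees. Next I turn these into positions.

```bash
cat > m.py <<'E'
from h import *
import pickle
cs=pickle.load(open('c0.pkl','rb'));T=cs['top'];S=cs['side']
g=lambda u,v,z,c=T:ray(c,u/1.4,v/1.4,z)[:2]
def quad(name,P,z):
    P=np.array([g(u,v,z) for u,v in P]);c=P.mean(0);e=[np.linalg.norm(P[i]-P[(i+1)%4]) for i in range(4)]
    ax=(P[0]+P[1]-P[2]-P[3]);print(name,c.round(4),'sides',np.round(e,3),'yaw',np.degrees(np.arctan2(ax[1],ax[0])).round(2))
quad('pan',[(557,247),(664,270),(618,465),(509,438)],.065)
quad('tray',[(376,291),(461,298),(445,447),(360,437)],.009)
hsv=cv2.cvtColor(T['img'],cv2.COLOR_RGB2HSV);img=T['img'].astype(int)
# scoop handle: dark blob
def blob(mask,box):
    m=np.zeros(mask.shape,np.uint8);x0,y0,x1,y1=[int(b/1.4) for b in box];m[y0:y1,x0:x1]=mask[y0:y1,x0:x1]
    n,l,st,ce=cv2.connectedComponentsWithStats(m);k=1+np.argmax(st[1:,4]);pts=np.argwhere(l==k)[:,::-1].astype(np.float32)
    return pts,ce[k],cv2.minAreaRect(pts)
dark=(hsv[...,2]<50).astype(np.uint8)
p,c,r=blob(dark,(395,375,430,435));print('handle',c*1.4,r)
b=[ray(T,u,v,.051)[:2] for u,v in cv2.boxPoints(r)];print(np.round(b,4),'c',ray(T,*r[0],.051)[:2])
p,c,r=blob((hsv[...,2]>165).astype(np.uint8),(380,315,455,385));print('bowl',c*1.4,r,[ray(T,u,v,.02)[:2].round(4) for u,v in cv2.boxPoints(r)])
p,c,r=blob(dark,(275,370,310,400));print('pad',c*1.4,r,ray(T,*c,.208)[:2])
for n,(u,v) in dict(hopfloor=(200,272),rimL=(125,265),rimR=(247,270)).items(): print(n,g(u,v,.184 if n=='hopfloor' else .254))
print('rim top/bot',g(186,207,.254),g(186,329,.254))
quad('housing',[(127,198),(257,184),(275,338),(143,353)],.18)
for u,v in [(574,278),(597,287),(620,293),(571,303),(592,306),(613,312)]:print('ice',g(u,v,.016).round(4))
print('side pad',g(304,190,.208,S),'side handle',g(287,328,.045,S))
E
python3 m.py
```

```text
pan [ 0.4937 -0.3102] sides [0.185 0.336 0.185 0.332] yaw -15.51
tray [ 0.4729 -0.0131] sides [0.151 0.262 0.149 0.257] yaw -6.75
handle [412.87272727 412.        ] ((294.748291015625, 291.02069091796875), (7.6401848793029785, 30.477693557739258), 4.763641834259033)
[[ 0.3716 -0.004 ]
 [ 0.4426 -0.0106]
 [ 0.4409 -0.0286]
 [ 0.3699 -0.0219]] c [ 0.40616653 -0.01624653]Traceback (most recent call last):
  File "m.py", line 19, in <module>
    p,c,r=blob((hsv[...,2]>165).astype(np.uint8),(380,315,455,385));print('bowl',c*1.4,r,[ray(T,u,v,.02)[:2].round(4) for u,v in cv2.boxPoints(r)])
          ~~~~^^^^^^^^^^^^^^^^^^^^^^^^^^^^^^^^^^^^^^^^^^^^^^^^^^^^^
  File "m.py", line 14, in blob
    n,l,st,ce=cv2.connectedComponentsWithStats(m);k=1+np.argmax(st[1:,4]);pts=np.argwhere(l==k)[:,::-1].astype(np.float32)
                                                      ~~~~~~~~~^^^^^^^^^^
    return _wrapfunc(a, 'argmax', axis=axis, out=out, **kwds)
    return bound(*args, **kwds)
ValueError: attempt to get argmax of an empty sequence
```

```bash
sed -i '/^p,c,r=blob((hsv/c quad("bowl",[(391,319),(448,320),(445,380),(388,379)],.05)' m.py; python3 m.py
```

```text
pan [ 0.4937 -0.3102] sides [0.185 0.336 0.185 0.332] yaw -15.51
tray [ 0.4729 -0.0131] sides [0.151 0.262 0.149 0.257] yaw -6.75
handle [412.87272727 412.        ] ((294.748291015625, 291.02069091796875), (7.6401848793029785, 30.477693557739258), 4.763641834259033)
[[ 0.3716 -0.004 ]
 [ 0.4426 -0.0106]
 [ 0.4409 -0.0286]
 [ 0.3699 -0.0219]] c [ 0.40616653 -0.01624653]
bowl [ 0.5039 -0.0263] sides [0.098 0.102 0.097 0.102] yaw -3.45
pad [292.99290323 385.77225806] ((209.22998046875, 275.1099853515625), (16.68772315979004, 20.788938522338867), 81.8698959350586) [0.44949815 0.1590165 ]
hopfloor [0.62278546 0.3067545 ]
rimL [0.62473198 0.39278357]
rimR [0.61578189 0.21787316]
rim top/bot [0.70821727 0.30709501] [0.53229718 0.30341654]
housing [0.6304 0.3074] sides [0.203 0.241 0.202 0.242] yaw 7.3
ice [ 0.6277 -0.3033]
ice [ 0.6113 -0.3434]
ice [ 0.6002 -0.3835]
ice [ 0.5834 -0.2967]
ice [ 0.5777 -0.3334]
ice [ 0.5668 -0.37  ]
side pad [0.44801663 0.15495719] side handle [ 0.40648394 -0.01845924]
```

Every point agrees with the stated sizes, and the lever pad position predicted from the crusher pose matches the measured one within about 1 mm. I'm moving above the scoop handle.

Request:
{"api": "servo_tool", "payload": {
  "moves": [-0.327,-0.373,0.03,-1.49,-0.327,-0.373,0.03,-1.49,-0.327,-0.373,0.03,-1.49,-0.327,-0.373,0.03,-1.49,-0.327,-0.373,0.03,-1.49,-0.327,-0.373,0.03,-1.49,-0.327,-0.373,0.03,-1.49,-0.327,-0.373,0.03,-1.49,-0.327,-0.373,0.03,-1.49,-0.327,-0.373,0.03,-1.49,-0.327,-0.373,0.03,-1.49,-0.327,-0.373,0.03,-1.49],
  "grip": 0.08
}}

```text
time: 1.1
tool_pos: [0.4221, -0.0159, 0.1867]
orientation: [-3.088, -0.579, -0.0]
wrist_force: [0.8, -1.6, 0.4]
gripper_width: 0.08
```

```bash
cat >> h.py <<'E'
def go(x,y,z,yaw,s=None):
    "shift to put TCP at x,y,z with tool y (scoop forward) at yaw deg"
    s=s or observe(); A=R.from_rotvec(s['orientation']).as_matrix()
    cur=np.arctan2(A[1,1],A[0,1]); d=(np.radians(yaw)-cur+np.pi)%(2*np.pi)-np.pi
    print('t',round(s['time'],2),'p',s['tool_pos'].round(4),'yaw',np.degrees(cur).round(2),'F',s['wrist_force'].round(1),'w',round(s['gripper_width'],4),'tilt',A[2].round(3))
    print('go',(A.T@(np.array([x,y,z])-s['tool_pos'])).round(4),'roll',round(-d,4))
E
python3 -c "
from h import *
go(.422,-.0175,.2,-5);print(observe()['q'].round(2))"
```

```text
t 1.1 p [ 0.4221 -0.0159  0.1867] yaw -68.76 F [ 0.8 -1.6  0.4] w 0.08 tilt [ 0.  0. -1.]
go [-0.0007  0.0015 -0.0133] roll -1.1129
[-0.23  0.1  -0.34  1.13  0.    0.97]
```

Request:
{"api": "servo_tool", "payload": {
  "moves": [0,0.0015,0,-1.113,0,0.0015,0,-1.113,0,0.0015,0,-1.113,0,0.0015,0,-1.113,0,0.0015,0,-1.113,0,0.0015,0,-1.113,0,0.0015,0,-1.113,0,0.0015,0,-1.113,0,0.0015,0,-1.113,0,0.0015,0,-1.113,0,0.0015,0,-1.113]
}}

```text
time: 2.02
tool_pos: [0.4223, -0.0196, 0.1867]
orientation: [-2.327, -2.11, 0.0]
wrist_force: [-0.4, 0.3, 0.4]
gripper_width: 0.0799
```

```bash
python3 -c "
from h import *
s=observe();go(.422,-.0175,.2,-5,s)
c=wristcam(read_camera('wrist'),s);save('w1',c)
print(proj(c,[[.422,-.0175,.052],[.367,-.0127,.052],[.557,-.029,.005]]).round(0))
hsv=cv2.cvtColor(c['img'],cv2.COLOR_RGB2HSV);print(np.percentile(hsv[...,2],[5,50,95]))
import pickle;pickle.dump(c,open('w1.pkl','wb'))
"
```

```text
t 2.02 p [ 0.4223 -0.0196  0.1867] yaw -5.58 F [-0.4  0.3  0.4] w 0.0799 tilt [ 0. -0. -1.]
go [ 0.0021 -0.0005 -0.0133] roll -0.0101
[[282. 191.]
 [282. 120.]
 [284. 308.]]
[ 14. 174. 193.]
```

View pics/w1.png

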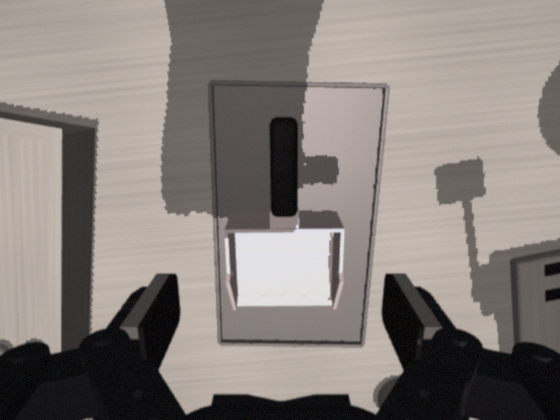

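The handle runs from (284,118) to (284,216) and the lip sits at row 305, all within 2–3 px of the prediction. A small correction, then down and grasp.

Request:
{"api": "servo_tool", "payload": {
  "moves": [0.003,-0.0015,0.04,-0.005,0.003,-0.0015,0.08,-0.005,0.003,-0.0015,0.11,-0.005,0.003,-0.0015,0.13,-0.005,0.003,-0.0015,0.1425,-0.005,0.003,-0.0015,0.1425,-0.005,0.003,-0.0015,0.1425,-0.005],
  "grip": 0.05
}}

```text
time: 2.65
tool_pos: [0.421, -0.0165, 0.0443]
orientation: [-2.32, -2.117, 0.001]
wrist_force: [0.5, 0.3, 0.4]
gripper_width: 0.0499
```

Request:
{"api": "servo_tool", "payload": {
  "moves": [0,0,0,0,0,0,0,0,0,0,0,0,0,0,0,0,0,0,0,0,0,0,0,0],
  "grip": 0.0
}}

```text
time: 3.15
tool_pos: [0.4213, -0.0165, 0.0445]
orientation: [2.318, 2.12, 0.0]
wrist_force: [0.2, 0.6, -0.2]
gripper_width: -0.0001
```

```bash
python3 -c "
from h import *
go(.4207,-.0165,.25,-15);s=observe();print(s['moment'])
"
```

```text
t 3.15 p [ 0.4213 -0.0165  0.0445] yaw -5.09 F [ 0.2  0.6 -0.2] w -0.0001 tilt [-0.  0. -1.]
go [-0.     -0.0006 -0.2055] roll 0.1729
[-0.05058564 -0.01996509 -0.00228441]
```

The width reads 0, so the grasp missed. I'm looking.

```bash
python3 -c "
from h import *
s=observe()
a=read_camera('wrist');b=read_camera('side')
im=np.hstack([a['img'][:,:,::-1],b['img'][:,:,::-1]]);cv2.imwrite('pics/w2.png',cv2.resize(im,(800,300)))
"
```

```text
(no output)
```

View pics/w2.png

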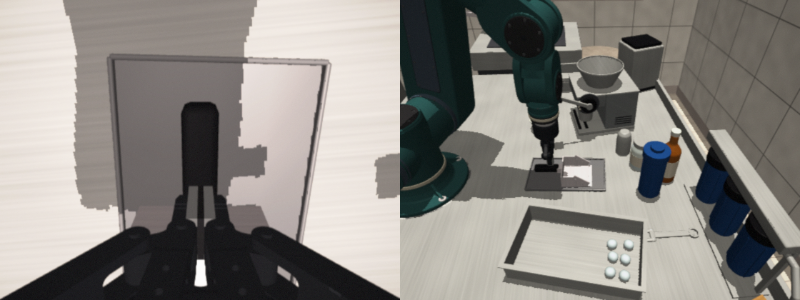

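```bash
python3 -c "
from h import *
import pickle
s=observe()
c=wristcam(read_camera('wrist'),s)
print(np.array(c['hand_eye']).round(4))
print('tail now',ray(c,200*1.4,102*1.4,.052), 'tray corners',ray(c,110*1.4,57*1.4,.009),ray(c,329*1.4,64*1.4,.009))
print('tcp px',proj(c,[s['tool_pos'],s['tool_pos']-[0,0,.022]]))
w=pickle.load(open('w1.pkl','rb'))
print('w1 tail',ray(w,284,118,.052),'front',ray(w,284,216,.052),'lip',ray(w,285,305,.005),'traycorners',[ray(w,u,v,.009)[:2].round(4) for u,v in [(209,82),(388,85),(363,345),(219,342)]])
save('w3',c,(180,120,380,420),2)
"
```

```text
[[ 1.000e+00 -8.000e-04  3.000e-04  6.000e-04]
 [ 7.000e-04  9.542e-01  2.991e-01 -7.750e-02]
 [-5.000e-04 -2.991e-01  9.542e-01 -1.556e-01]
 [ 0.000e+00  0.000e+00  0.000e+00  1.000e+00]]
tail now [ 0.36394875 -0.01096655  0.052     ] tray corners [ 0.33446654 -0.0688631   0.009     ] [0.35209806 0.07748067 0.009     ]
tcp px [[279.13572491 268.09111208]
 [279.26772032 248.5946998 ]]
w1 tail [ 0.36593675 -0.01076549  0.052     ] front [ 0.44299265 -0.01813415  0.052     ] lip [ 0.55390598 -0.02728029  0.005     ] traycorners [array([ 0.3336, -0.0703]), array([0.3507, 0.0787]), array([0.6067, 0.0493]), array([ 0.5883, -0.0995])]
```

View pics/w3.png

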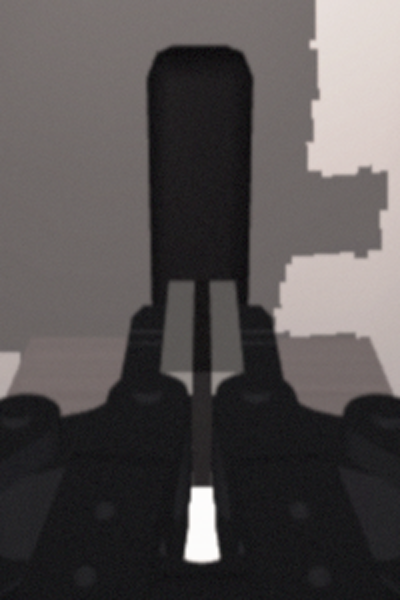

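Request:
{"api": "servo_tool", "payload": {
  "moves": [0,0,0,0,0,0,0,0,0,0,0,0,0,0,0,0],
  "grip": 0.05
}}

```text
time: 3.63
tool_pos: [0.4212, -0.0165, 0.0443]
orientation: [-2.318, -2.121, 0.0]
wrist_force: [0.2, -0.8, 0.8]
gripper_width: 0.0481
```

```bash
python3 -c "
from h import *
s=observe();print(s['tool_pos'],s['gripper_width'],s['wrist_force'])
c=wristcam(read_camera('wrist'),s)
save('w4',c,(150,120,410,420),1.6)
"
```

```text
[ 0.42120523 -0.01652278  0.04427171] 0.04809819052028833 [ 0.20675805 -0.79373451  0.75711338]
```

View pics/w4.png

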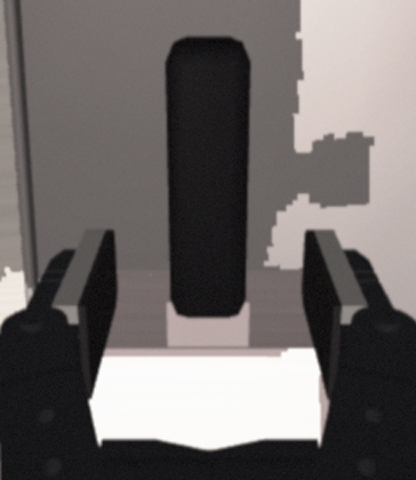

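The fingers straddle the handle, but seen from the hand-eye geometry the tips are about 20 mm *behind* the reported TCP (z ≈ 0.06). So they closed above the handle. I'll go down carefully and watch the force.

Request:
{"api": "servo_tool", "payload": {
  "moves": [0,0,0.007,0,0,0,0.014,0,0,0,0.021,0,0,0,0.027,0,0,0,0.027,0]
}}

```text
time: 4.1
tool_pos: [0.4204, -0.0163, 0.0159]
orientation: [-2.317, -2.119, 0.002]
wrist_force: [-0.9, 0.7, 0.1]
gripper_width: 0.05
```

```bash
python3 -c "
from h import *
s=observe();go(.4207,-.0165,.02,-5,s);print(s['q'])
c=wristcam(read_camera('wrist'),s);print(c['fx'],c['cy'])
save('w5',c,(150,120,410,420),1.6)
T=s['tool_pos'];A=R.from_rotvec(s['orientation']).as_matrix()
for t in (-.03,-.02,-.01,0,.01,.02): print(t,proj(c,[T+A@[w,-.011,t] for w in(-.024,.024)]).round(0).tolist())
"
```

```text
t 4.1 p [ 0.4204 -0.0163  0.0159] yaw -5.09 F [-0.9  0.7  0.1] w 0.05 tilt [ 0.    -0.002 -1.   ]
go [-0.0001  0.0003 -0.0041] roll -0.0016
[-2.33058058e-01  2.63984458e-01 -6.64850623e-01  6.43984720e-01
 -7.46446431e-06 -1.44218869e-01]
378.19684235732745 207.77615953995368
-0.03 [[214.0, 278.0], [344.0, 278.0]]
-0.02 [[218.0, 266.0], [340.0, 266.0]]
-0.01 [[222.0, 255.0], [336.0, 255.0]]
0 [[225.0, 246.0], [333.0, 246.0]]
0.01 [[228.0, 237.0], [330.0, 237.0]]
0.02 [[231.0, 230.0], [328.0, 230.0]]
```

View pics/w5.png

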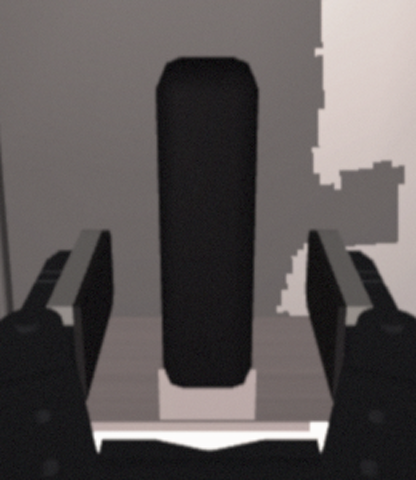

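The tips are now about 11 mm below the handle's top (their depth is 0.154 against 0.140 for the handle). The real finger offset is therefore about 38 mm shorter than stated. I go 13 mm lower and close.

Request:
{"api": "servo_tool", "payload": {
  "moves": [0,0,0.006,0,0,0,0.012,0,0,0,0.013,0,0,0,0.013,0]
}}

```text
time: 4.48
tool_pos: [0.4209, -0.0165, 0.0038]
orientation: [-2.317, -2.12, 0.001]
wrist_force: [0.2, -0.1, 0.3]
gripper_width: 0.0502
```

Request:
{"api": "servo_tool", "payload": {
  "moves": [0,0,0,0,0,0,0,0,0,0,0,0,0,0,0,0,0,0,0,0],
  "grip": 0.0
}}

```text
time: 4.9
tool_pos: [0.4214, -0.0166, 0.0045]
orientation: [2.318, 2.12, 0.0]
wrist_force: [-1.5, -0.5, 4.9]
gripper_width: 0.0213
```

Gripped: the width is 21.3 mm. Lift, then plan the move to the pan.

Request:
{"api": "servo_tool", "payload": {
  "moves": [0,0,-0.02,0,0,0,-0.05,0,0,0,-0.09,0,0,0,-0.12,0,0,0,-0.12,0]
}}

```text
time: 5.32
tool_pos: [0.4235, -0.017, 0.1291]
orientation: [2.313, 2.117, 0.006]
wrist_force: [1.0, 0.9, -1.1]
gripper_width: 0.0211
```

```bash
python3 -c "
from h import *
go(.4177,-.2663,.1245,-15.5);print(observe()['moment'])
c=read_camera('side');save('s2',c,(200,120,400,330),2)
go(.4177,-.2663,.0055,-15.5)
"
```

```text
t 5.32 p [ 0.4235 -0.017   0.1291] yaw -5.08 F [ 1.   0.9 -1.1] w 0.0211 tilt [-0.001  0.007 -1.   ]
go [-0.2488  0.0162  0.005 ] roll 0.1819
[-0.01891207  0.02342786 -0.0059773 ]
t 5.37 p [ 0.4227 -0.0168  0.1265] yaw -5.08 F [-0.2  0.2 -3. ] w 0.0214 tilt [-0.001  0.005 -1.   ]
go [-0.2488  0.0165  0.1213] roll 0.1818
```

View pics/s2.png

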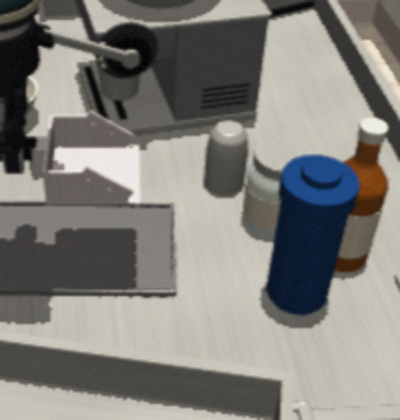

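The scoop is held level in the grip, with the bowl near (90,170) in the crop and clear of the tray. On to the pan.

Request:
{"api": "servo_tool", "payload": {
  "moves": [-0.025,0.0015,0,0.09,-0.06,0.004,0,0.18,-0.1,0.0065,0,0.182,-0.14,0.009,0,0.182,-0.18,0.012,0,0.182,-0.22,0.0145,0,0.182,-0.24,0.016,0,0.182,-0.249,0.0165,0,0.182,-0.249,0.0165,0.03,0.182,-0.249,0.0165,0.06,0.182,-0.249,0.0165,0.08,0.182,-0.249,0.0165,0.08,0.182]
}}

```text
time: 6.37
tool_pos: [0.4132, -0.2633, 0.0402]
orientation: [-2.495, -1.897, 0.002]
wrist_force: [0.4, 0.6, -2.7]
gripper_width: 0.021
```

```bash
python3 -c "
from h import *
s=observe();go(.4177,-.2663,.0055,-15.5,s)
c=read_camera('top');save('t3',c,(330,150,500,360),2.8)
"
```

```text
t 6.37 p [ 0.4132 -0.2633  0.0402] yaw -15.5 F [ 0.4  0.6 -2.7] w 0.021 tilt [ 0.003 -0.007 -1.   ]
go [-0.0018  0.0053  0.0346] roll 0.0001
```

View pics/t3.png

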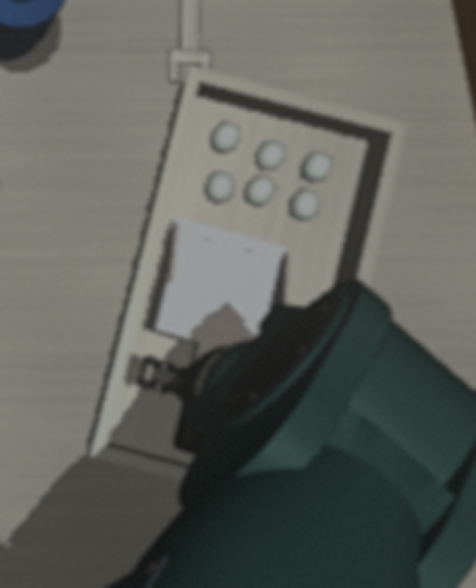

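The bowl is parallel to the pan. Its lip runs from (178,220) to (288,247), lined up with the left two ice columns (about x 222 and 262). Down to the floor.

Request:
{"api": "servo_tool", "payload": {
  "moves": [0,0,0.01,0,0,0,0.02,0,0,0,0.03,0,0,0,0.037,0,0,0,0.037,0,0,0,0.037,0]
}}

```text
time: 6.92
tool_pos: [0.4158, -0.2659, 0.0079]
orientation: [2.5, 1.902, 0.0]
wrist_force: [-0.0, -0.5, -1.8]
gripper_width: 0.0217
```

Request:
{"api": "servo_tool", "payload": {
  "moves": [0,0,0.0015,0,0,0,0.003,0,0,0,0.003,0,0,0,0.003,0]
}}

```text
time: 7.25
tool_pos: [0.4158, -0.2663, 0.0052]
orientation: [2.5, 1.9, 0.0]
wrist_force: [-4.2, 2.6, 10.8]
gripper_width: 0.021
```

Request:
{"api": "servo_tool", "payload": {
  "moves": [0,0.01,-0.0007,0,0,0.022,-0.0007,0,0,0.034,-0.0007,0,0,0.046,-0.0007,0,0,0.058,-0.0007,0,0,0.07,-0.0007,0,0,0.08,-0.0007,0,0,0.09,-0.0007,0,0,0.098,-0.0007,0,0,0.104,-0.0007,0,0,0.104,-0.0007,0]
}}

```text
time: 8.17
tool_pos: [0.5158, -0.294, 0.0054]
orientation: [-2.5, -1.902, 0.002]
wrist_force: [-7.3, 0.6, 6.9]
gripper_width: 0.0213
```

```bash
python3 -c "
from h import *
s=observe();go(.4937+.0235*.9636+.0059,-.3102-.0235*.2672+.0212,.0055,-15.5,s)
c=read_camera('top');save('t4',c,(350,150,500,300),3)
"
```

```text
t 8.17 p [ 0.5158 -0.294   0.0054] yaw -15.49 F [-7.3  0.6  6.9] w 0.0213 tilt [-0.001 -0.001 -1.   ]
go [ 0.0005  0.0066 -0.0001] roll 0.0001
```

View pics/t4.png

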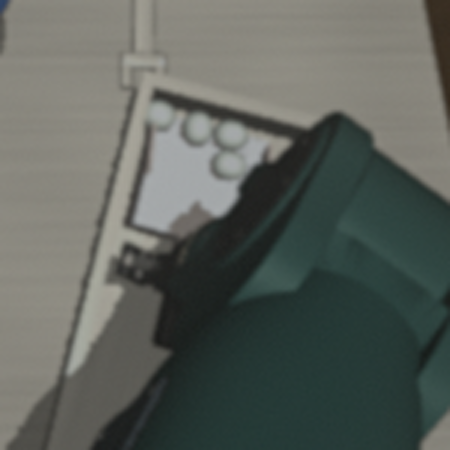

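Four pieces are visible over the lip against the far wall: (160,115), (197,127), (231,136) and (228,163). I finish the push, then press down so that the scoop pivots nose-up in the grip.

Request:
{"api": "servo_tool", "payload": {
  "moves": [0,0.003,0,0,0,0.006,0,0,0,0.006,0,0,0,0.006,0.002,0,0,0.006,0.004,0,0,0.006,0.006,0,0,0.006,0.006,0]
}}

```text
time: 8.8
tool_pos: [0.5196, -0.2944, 0.0007]
orientation: [-2.499, -1.9, 0.002]
wrist_force: [-21.4, 11.5, 37.0]
gripper_width: 0.0213
```

```bash
python3 -c "
from h import *
go(.5,-.3,.0055,-15.5);print(observe()['moment'])
"
```

```text
t 8.8 p [ 0.5196 -0.2944  0.0007] yaw -15.51 F [-21.4  11.5  37. ] w 0.0213 tilt [ 0.    -0.002 -1.   ]
go [-0.0106 -0.0174 -0.0048] roll -0.0001
[1.93464302 3.54364161 0.369896  ]
```

Request:
{"api": "servo_tool", "payload": {
  "moves": [0,-0.004,-0.004,0,0,-0.01,-0.01,0,0,-0.014,-0.02,0,0,-0.016,-0.035,0,0,-0.016,-0.05,0,0,-0.016,-0.07,0,0,-0.016,-0.09,0,0,-0.016,-0.11,0,0,-0.016,-0.125,0,0,-0.016,-0.13,0,0,-0.016,-0.13,0]
}}

```text
time: 9.72
tool_pos: [0.5066, -0.2915, 0.1304]
orientation: [2.499, 1.9, 0.001]
wrist_force: [0.8, 0.8, -2.2]
gripper_width: 0.021
```

```bash
python3 -c "
from h import *
s=observe();go(.5,-.3,.0055,-15.5,s);print(observe()['moment'])
a=read_camera('side');b=read_camera('top')
im=np.hstack([cv2.resize(a['img'][180:420,130:400],(540,480)),cv2.resize(b['img'][120:330,340:500],(366,480))]);cv2.imwrite('pics/st5.png',cv2.resize(im,(800,424))[:,:,::-1])
"
```

```text
t 9.72 p [ 0.5066 -0.2915  0.1304] yaw -15.52 F [ 0.8  0.8 -2.2] w 0.021 tilt [-0.001  0.002 -1.   ]
go [-0.0098 -0.0043  0.1249] roll -0.0004
[-0.02139824  0.14506024 -0.00921043]
```

View pics/st5.png

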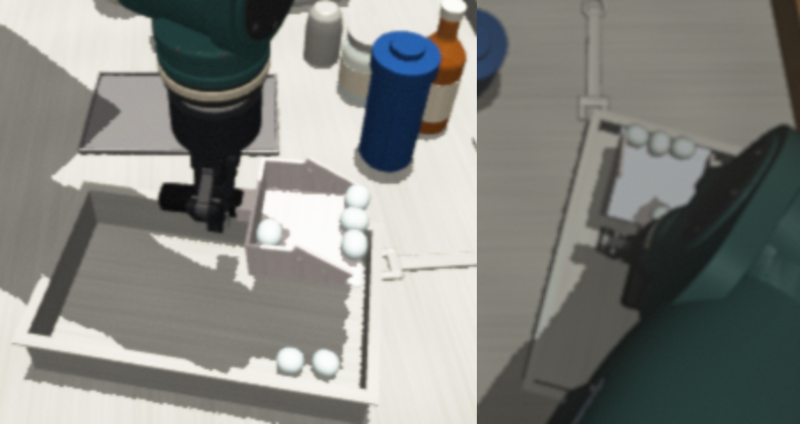

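Four pieces sit in the scoop: three near the lip at about (355,220) and one at the rear at (270,232). Two remain in the pan. I rotate gently over the pan and rise so the nose points at the hopper.

Request:
{"api": "servo_tool", "payload": {
  "moves": [0,0,-0.003,-0.02,0,0,-0.008,-0.06,0,0,-0.015,-0.11,0,0,-0.022,-0.17,0,0,-0.03,-0.24,0,0,-0.038,-0.31,0,0,-0.046,-0.38,0,0,-0.054,-0.45,0,0,-0.062,-0.52,0,0,-0.07,-0.59,0,0,-0.078,-0.66,0,0,-0.086,-0.73]
}}

```text
time: 10.82
tool_pos: [0.5058, -0.291, 0.2145]
orientation: [-1.651, -2.671, -0.0]
wrist_force: [0.9, 0.7, -2.4]
gripper_width: 0.0213
```

Request:
{"api": "servo_tool", "payload": {
  "moves": [0,0,-0.008,-0.07,0,0,-0.016,-0.14,0,0,-0.024,-0.21,0,0,-0.032,-0.28,0,0,-0.04,-0.35,0,0,-0.047,-0.42,0,0,-0.053,-0.5,0,0,-0.057,-0.58,0,0,-0.06,-0.66,0,0,-0.062,-0.74,0,0,-0.063,-0.81,0,0,-0.063,-0.86]
}}

```text
time: 11.82
tool_pos: [0.5061, -0.2911, 0.2774]
orientation: [-0.386, -3.117, -0.001]
wrist_force: [0.1, 1.0, -2.9]
gripper_width: 0.0211
```

Request:
{"api": "servo_tool", "payload": {
  "moves": [0,0,0,-0.03,0,0,0,-0.05,0,0,0,-0.06,0,0,0,-0.06]
}}

```text
time: 12.15
tool_pos: [0.5061, -0.2911, 0.2776]
orientation: [-0.3, -3.127, -0.0]
wrist_force: [-0.3, -0.1, -2.3]
gripper_width: 0.0212
```

```bash
python3 -c "
from h import *
s=observe();go(.5914,.1538,.279,79,s);print(s['moment'],s['q'].round(2))
a=read_camera('side');hsv=cv2.cvtColor(a['img'],cv2.COLOR_RGB2HSV)
save('s6',a,(100,60,420,300),2)
"
```

```text
t 12.15 p [ 0.5061 -0.2911  0.2776] yaw 79.05 F [-0.3 -0.1 -2.3] w 0.0212 tilt [ 0.001  0.    -1.   ]
go [ 0.0008  0.453  -0.0013] roll 0.0008
[-0.1101307  0.0427699  0.0408755] [-0.66  0.36  0.26  1.47 -0.   -2.04]
```

Request:
{"api": "servo_tool", "payload": {
  "moves": [0,0.03,0,0,0,0.07,0,0,0,0.11,0,0,0,0.15,0,0,0,0.19,0,0,0,0.228,0,0,0,0.264,0,0,0,0.297,0,0,0,0.327,0,0,0,0.354,0,0,0,0.378,0,0,0,0.398,0,0]
}}

```text
time: 13.2
tool_pos: [0.582, 0.1015, 0.2779]
orientation: [-0.3, -3.127, -0.0]
wrist_force: [0.3, -0.9, -2.2]
gripper_width: 0.0214
```

Request:
{"api": "servo_tool", "payload": {
  "moves": [0,0.016,0,0,0,0.028,0,0,0,0.037,0,0,0,0.043,0,0,0,0.047,0,0,0,0.05,0,0,0,0.052,0,0,0,0.053,0,0]
}}

```text
time: 13.87
tool_pos: [0.5921, 0.1514, 0.278]
orientation: [0.301, 3.127, -0.0]
wrist_force: [-0.2, 0.0, -1.9]
gripper_width: 0.021
```

```bash
cat > ice.py <<'E'
from h import *
import sys
s=observe();go(.5914,.1538,.279,79,s)
T=read_camera('top');S=read_camera('side')
cv2.imwrite('pics/%s.png'%sys.argv[1],np.hstack([cv2.resize(T['img'][100:300,60:340],None,fx=1.43,fy=1.43),cv2.resize(S['img'][60:220,140:364],None,fx=1.785,fy=1.785)[:286]])[:,:,::-1])
m=(T['img'].min(2)>int(sys.argv[2]) if len(sys.argv)>2 else T['img'].min(2)>150).astype(np.uint8)
n,l,st,ce=cv2.connectedComponentsWithStats(m)
for k in range(1,n):
    if st[k,4]>15 and ce[k,0]>85 and ce[k,0]<470 and 90<ce[k,1]<330: print(st[k],ray(T,*ce[k],.2)[:2].round(3),T['img'][l==k].mean(0).round())
c=proj(T,[[.621,.306,.184],[.621,.306,.254]]);print(c)
E
python3 ice.py h1
```

```text
t 13.87 p [0.5921 0.1514 0.278 ] yaw 79.0 F [-0.2  0.  -1.9] w 0.021 tilt [-0. -0. -1.]
go [ 0.0011  0.0023 -0.001 ] roll -0.0001
[306 100  12  13 128] [ 0.808 -0.056] [170. 174. 174.]
[327 101  20   7  45] [ 0.808 -0.107] [165. 162. 152.]
[267 137  27  26 550] [0.715 0.012] [172. 171. 160.]
[396 141   2  25  45] [ 0.701 -0.235] [165. 163. 152.]
[242 166  12  11 103] [0.668 0.081] [172. 173. 163.]
[391 169  14   3  28] [ 0.667 -0.235] [165. 165. 156.]
[ 363  175   92  158 7949] [ 0.478 -0.253] [171. 169. 158.]
[441 205   7   8  45] [ 0.584 -0.331] [165. 170. 166.]
[439 219   7   8  43] [ 0.555 -0.325] [166. 171. 167.]
[[143.19301465 195.10941998]
 [132.4937356  190.70515035]]
```

The lip is about 22 mm short of the hopper's centre, 20 mm above the rim. The wrist can't tilt, so I make a gentle back-off, a fast run-up and a sharp reversal to throw the ice out over the lip.

Request:
{"api": "servo_tool", "payload": {
  "moves": [0,-0.002,0,0,0,-0.006,0,0,0,-0.012,0,0,0,-0.02,0,0,0,-0.031,0,0,0,-0.044,0,0,0,-0.059,0,0,0,-0.075,0,0,0,-0.091,0,0,0,-0.105,0,0,0,-0.117,0,0,0,-0.126,0,0]
}}

```text
time: 14.97
tool_pos: [0.5677, 0.0262, 0.2781]
orientation: [0.302, 3.127, -0.0]
wrist_force: [0.0, -0.1, -3.0]
gripper_width: 0.021
```

Request:
{"api": "servo_tool", "payload": {
  "moves": [0,-0.006,0,0,0,-0.009,0,0,0,-0.009,0,0,0,0.0325,0,0,0,0.074,0,0,0,0.1155,0,0,0,0.157,0,0,0,0.1155,0,0,0,0.074,0,0,0,0.0325,0,0,0,0.0325,0,0,0,0.0325,0,0]
}}

```text
time: 15.97
tool_pos: [0.5741, 0.0588, 0.2782]
orientation: [0.303, 3.127, 0.0]
wrist_force: [0.1, 1.3, -2.5]
gripper_width: 0.0215
```

```bash
python3 ice.py h2 120
```

```text
t 15.97 p [0.5741 0.0588 0.2782] yaw 78.91 F [ 0.1  1.3 -2.5] w 0.0215 tilt [-0.  0. -1.]
go [ 0.0013  0.0965 -0.0008] roll -0.0015
[     0     77    560    343 106314] [ 0.474 -0.027] [142. 139. 130.]
[367 105  27   5 102] [ 0.803 -0.202] [146. 144. 134.]
[412 106  24   5 104] [ 0.8   -0.295] [142. 140. 130.]
[118 171  36  46 820] [0.633 0.322] [153. 154. 146.]
[134 201  19  19 276] [0.586 0.298] [154. 152. 142.]
[ 307  214   19  103 1228] [ 0.485 -0.06 ] [139. 136. 129.]
[[143.19301465 195.10941998]
 [132.4937356  190.70515035]]
```

```bash
cat > diff.py <<'E'
from h import *
import pickle
c0=pickle.load(open('c0.pkl','rb'))
a=c0['top'];b=read_camera('top');x0,y0,x1,y1=85,140,182,240
A=a['img'][y0:y1,x0:x1].astype(int);B=b['img'][y0:y1,x0:x1].astype(int)
d=(B-A).mean(2); g=(B[...,2]-B[...,0])-(A[...,2]-A[...,0])
for nm,m in (('brighter',d>6),('bluer',g>6)):
    n,l,st,ce=cv2.connectedComponentsWithStats(m.astype(np.uint8))
    for k in range(1,n):
        if st[k,4]>25: print(nm,st[k],d[l==k].mean().round(),g[l==k].mean().round(),ray(b,ce[k,0]+x0,ce[k,1]+y0,.196)[:2].round(3))
for r in range(36,76,1): print(''.join(' ' if abs(v)<5 and w<5 else '#' if w>=5 else '-' if v<0 else '+' for v,w in zip(d[r],g[r])))
E
python3 diff.py
```

```text
brighter [   0    0   76  100 6592] 21.0 -0.0 [0.633 0.356]
brighter [ 68  21  20  64 387] 8.0 25.0 [0.636 0.259]
brighter [74 75 12 13 52] 8.0 24.0 [0.562 0.251]
bluer [  66    0   31  100 2979] -32.0 24.0 [0.629 0.253]
bluer [ 30  42  24  14 185] 27.0 10.0 [0.636 0.34 ]
bluer [ 36  57  15  21 160] 19.0 10.0 [0.59  0.334]
+++++++++++++++++++++++++++++++++++++++++++++++++++++++++++++++++++##############################
+++++++++++++++++++++++++++++++++++++++++++++++++++++++++++++++++++##############################
+++++++++++++++++++++++++++++++++++++++++++++++++++++++++++++++++++##############################
+++++++++++++++++++++++++++++++++++++++++++++++++++++++++++++++++++##############################
+++++++++++++++++++++++++++++++++++++++++++++++++++++++++++++++++++##############################
+++++++++++++++++++++++++++++++++++++++++++++++++++++++++++++++++++##############################
++++++++++++++++++++++++++++++++++++++++++++#####  ++++++++++++++++##############################
+++++++++++++++++++++++++++++++#######++++#########-+++++++++++++++######################
[... 2444 characters left out ...]
##############
+++++++++++++++++++++++++++++++++++++#############-+++++++++++++++-##############################
+++++++++++++++++++++++++++++++++++++#############--++++++++++++++###############################
+++++++++++++++++++++++++++++++++++++##############-++++++++++++++-##############################
++++++++++++++++++++++++++++++++++++###############--+++++++++++++-##############################
+++++++++++++++++++++++++++++++++++++##############--+++++++++++++-##############################
+++++++++++++++++++++++++++++++++++++##############--+++++++++++++###############################
++++++++++++++++++++++++++++++++++++++############--++++++++++++++###############################
```

The difference map suggests about 4 ice blobs on the hopper floor. I'm confirming that with the last picture.

```bash
python3 -c "
from h import *
T=read_camera('top')['img'];S=read_camera('side')['img'];s=observe();W=read_camera('wrist')['img']
r=lambda i,w,h:cv2.resize(i,(w,h),interpolation=cv2.INTER_CUBIC)
im=np.vstack([np.hstack([r(T[135:240,80:190],314,300),r(S[60:240,150:440],483,300)]),np.hstack([r(W,400,300),r(T[120:345,80:480],397,300)])])
cv2.imwrite('pics/fin.png',im[:,:,::-1])
c=T"
```

```text
(no output)
```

View pics/fin.png

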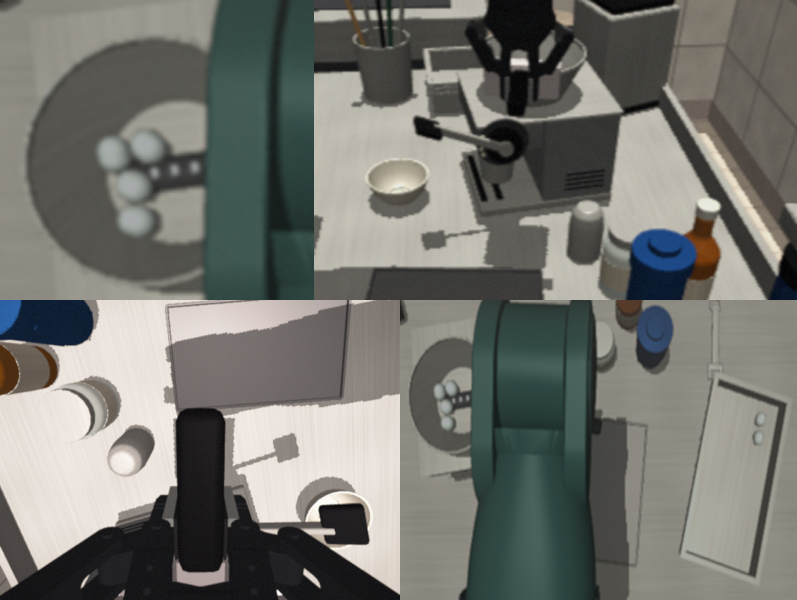

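All four pieces are in the hopper at (115,153), (150,145), (133,185) and (138,221). The other two are still in the pan and nothing else has moved. Now the scoop goes back to the tray.

```bash
python3 -c "
from h import *
go(.4212,-.0165,.15,-5.1)"
```

```text
t 16.27 p [0.5743 0.0607 0.2779] yaw 79.1 F [ 0.6 -0.3 -1.1] w 0.0216 tilt [ 0.  0. -1.]
go [ 0.1358 -0.1048  0.1279] roll 1.4695
```

Request:
{"api": "servo_tool", "payload": {
  "moves": [0.003,-0.003,0,0.12,0.01,-0.008,0,0.24,0.022,-0.017,0,0.36,0.036,-0.028,0,0.48,0.05,-0.039,0,0.6,0.065,-0.05,0,0.72,0.08,-0.062,0,0.84,0.095,-0.073,0,0.96,0.11,-0.085,0,1.08,0.122,-0.094,0,1.2,0.131,-0.101,0,1.32,0.136,-0.105,0,1.44]
}}

```text
time: 17.27
tool_pos: [0.4198, -0.0173, 0.2782]
orientation: [2.294, 2.147, 0.0]
wrist_force: [-0.4, 0.6, -1.6]
gripper_width: 0.0214
```

Request:
{"api": "servo_tool", "payload": {
  "moves": [0,0,0.03,0.03,0,0,0.065,0.03,0,0,0.105,0.03,0,0,0.145,0.03,0,0,0.18,0.03,0,0,0.205,0.03,0,0,0.22,0.03,0,0,0.22,0.03]
}}

```text
time: 17.93
tool_pos: [0.419, -0.0165, 0.0555]
orientation: [-2.316, -2.117, 0.004]
wrist_force: [-1.4, -0.1, -2.0]
gripper_width: 0.0214
```

```bash
python3 -c "
from h import *
go(.4212,-.0165,.0055,-5.1)
s=observe();c=wristcam(read_camera('wrist'),s)
hsv=cv2.cvtColor(c['img'],cv2.COLOR_RGB2HSV)
print(proj(c,[[.3336,-.0703,.009],[.3507,.0787,.009]]))
save('w7',c)"
```

```text
t 17.93 p [ 0.419  -0.0165  0.0555] yaw -5.16 F [-1.4 -0.1 -2. ] w 0.0214 tilt [ 0.001 -0.004 -1.   ]
go [0.0002 0.0024 0.05  ] roll -0.001
[[158.69196956  83.95551752]
 [452.32994211  91.23291247]]
```

Request:
{"api": "servo_tool", "payload": {
  "moves": [0,0.001,0.015,0,0,0.001,0.03,0,0,0.001,0.042,0,0,0.001,0.047,0,0,0.001,0.0495,0,0,0.001,0.0495,0]
}}

```text
time: 18.48
tool_pos: [0.4223, -0.0175, 0.0091]
orientation: [2.319, 2.118, 0.001]
wrist_force: [-0.3, -0.2, -2.5]
gripper_width: 0.0215
```

Request:
{"api": "servo_tool", "payload": {
  "moves": [0,-0.001,0.002,0,0,-0.001,0.004,0,0,-0.001,0.0045,0,0,-0.001,0.0045,0]
}}

```text
time: 18.82
tool_pos: [0.4208, -0.0174, 0.0041]
orientation: [2.32, 2.118, 0.0]
wrist_force: [-0.3, -0.8, -2.6]
gripper_width: 0.0213
```

Request:
{"api": "servo_tool", "payload": {
  "moves": [0,0,0.001,0,0,0,0.002,0,0,0,0.002,0,0,0,0.002,0]
}}

```text
time: 19.15
tool_pos: [0.4207, -0.0174, 0.0019]
orientation: [-2.32, -2.118, 0.0]
wrist_force: [0.1, -0.2, -2.3]
gripper_width: 0.0214
```

Request:
{"api": "servo_tool", "payload": {
  "moves": [0,0,0.001,0,0,0,0.002,0,0,0,0.003,0,0,0,0.003,0]
}}

```text
time: 19.48
tool_pos: [0.4204, -0.0174, -0.0005]
orientation: [2.32, 2.118, -0.001]
wrist_force: [-8.4, 0.3, 22.3]
gripper_width: 0.0214
```

Contact at last: the scoop had slid a few millimetres up in the grip. I release and rise.

Request:
{"api": "servo_tool", "payload": {
  "moves": [0,0,-0.001,0,0,0,-0.001,0,0,0,-0.001,0,0,0,-0.001,0,0,0,-0.001,0],
  "grip": 0.05
}}

```text
time: 19.9
tool_pos: [0.4207, -0.0174, -0.0001]
orientation: [-2.32, -2.118, 0.0]
wrist_force: [-0.5, 0.4, 0.5]
gripper_width: 0.05
```

Request:
{"api": "servo_tool", "payload": {
  "moves": [0,0,-0.015,0,0,0,-0.04,0,0,0,-0.08,0,0,0,-0.12,0,0,0,-0.16,0,0,0,-0.2,0,0,0,-0.24,0,0,0,-0.26,0,0,0,-0.26,0]
}}

```text
time: 20.65
tool_pos: [0.4223, -0.0177, 0.264]
orientation: [2.316, 2.115, 0.006]
wrist_force: [0.2, -0.4, 0.6]
gripper_width: 0.0502
```

```bash
python3 -c "
from h import *
s=observe();go(.45,.159,.26,7.3,s);print(s['q'].round(2))
c=wristcam(read_camera('wrist'),s);hsv=cv2.cvtColor(c['img'],cv2.COLOR_RGB2HSV)
a=proj(c,[[.334,-.07,.009],[.35,.078,.009],[.606,.049,.009],[.588,-.1,.009]]).astype(int);print(a.tolist())
m=np.zeros(hsv.shape[:2],np.uint8);cv2.fillConvexPoly(m,a,1)
for nm,k,z in(('dark',hsv[...,2]<45,.052),('bright',hsv[...,2]>205,.006)):
    n,l,st,ce=cv2.connectedComponentsWithStats((m*k).astype(np.uint8));j=1+np.argmax(st[1:,4]);r=cv2.minAreaRect(np.argwhere(l==j)[:,::-1].astype(np.float32))
    print(nm,st[j],[ray(c,u,v,z)[:2].round(4).tolist() for u,v in cv2.boxPoints(r)])
save('w8',c)"
```

```text
t 20.65 p [ 0.4223 -0.0177  0.264 ] yaw -5.2 F [ 0.2 -0.4  0.6] w 0.0502 tilt [-0.001  0.006 -1.   ]
go [0.1785 0.0115 0.0039] roll -0.2181
[-0.24  0.07 -0.16  1.33  0.   -0.14]
[[221, 81], [366, 84], [347, 303], [226, 299]]
dark [ 270  110   22   80 1636] [[0.3642, -0.0218], [0.366, -0.0021], [0.4426, -0.0085], [0.4407, -0.0295]]
bright [ 241  188   89   81 5231] [[0.4486, -0.0644], [0.4577, 0.0345], [0.5575, 0.0292], [0.5478, -0.0767]]
```

The scoop lies in its tray at its original pose: handle tail x 0.365, bowl 0.45–0.553, flat. Next I close the fingers and move above the lever pad.

Request:
{"api": "servo_tool", "payload": {
  "moves": [0.02,0.001,0,-0.05,0.05,0.003,0,-0.1,0.085,0.004,0,-0.16,0.12,0.006,0,-0.218,0.15,0.007,0,-0.218,0.17,0.008,0,-0.218,0.177,0.008,0,-0.218,0.177,0.008,0,-0.218,0.177,0.008,0,-0.218],
  "grip": 0.0
}}

```text
time: 21.45
tool_pos: [0.4444, 0.1577, 0.2592]
orientation: [-2.075, -2.358, 0.002]
wrist_force: [-0.5, -0.6, 0.4]
gripper_width: -0.0003
```

```bash
python3 -c "
from h import *
s=observe();go(.4465,.1576,.2,7.3,s)
c=wristcam(read_camera('wrist'),s);hsv=cv2.cvtColor(c['img'],cv2.COLOR_RGB2HSV)
print(proj(c,[[.4495,.159,.208],[.4465,.1576,.278],s['tool_pos']]))
T=read_camera('top');print(proj(T,[[.4495,.159,.208]]))"
```

```text
t 21.45 p [0.4444 0.1577 0.2592] yaw 7.32 F [-0.5 -0.6  0.4] w -0.0003 tilt [-0.    -0.001 -1.   ]
go [-0.0004  0.0022  0.0592] roll 0.0003
[[280.14233952 236.71713556]
 [277.55938981 293.16070534]
 [278.7275158  267.74021247]]
[[209.28864959 275.55063699]]
```

Request:
{"api": "servo_tool", "payload": {
  "moves": [0,0.002,0.02,0,0,0.002,0.035,0,0,0.002,0.045,0,0,0.002,0.045,0]
}}

```text
time: 21.88
tool_pos: [0.4458, 0.1572, 0.2134]
orientation: [-2.077, -2.355, 0.003]
wrist_force: [-0.4, 0.3, 0.4]
gripper_width: -0.0002
```

Request:
{"api": "servo_tool", "payload": {
  "moves": [0,0,0.008,0,0,0,0.014,0,0,0,0.018,0,0,0,0.018,0]
}}

```text
time: 22.22
tool_pos: [0.4468, 0.1582, 0.1967]
orientation: [2.076, 2.358, -0.0]
wrist_force: [0.9, -0.9, 3.1]
gripper_width: 0.0002
```

Request:
{"api": "servo_tool", "payload": {
  "moves": [0,0,0.005,0,0,0,0.01,0,0,0,0.01,0,0,0,0.01,0]
}}

```text
time: 22.55
tool_pos: [0.4471, 0.1585, 0.1875]
orientation: [2.075, 2.358, 0.001]
wrist_force: [-0.6, -0.3, 6.7]
gripper_width: -0.0001
```

Contact came at tool z ≈ 0.196, as predicted. Pushing down to just short of the third click.

Request:
{"api": "servo_tool", "payload": {
  "moves": [0,0,0.01,0,0,0,0.02,0,0,0,0.03,0,0,0,0.04,0,0,0,0.05,0,0,0,0.06,0,0,0,0.07,0,0,0,0.08,0,0,0,0.09,0,0,0,0.096,0,0,0,0.096,0,0,0,0.096,0]
}}

```text
time: 23.55
tool_pos: [0.4466, 0.1586, 0.0912]
orientation: [-2.075, -2.358, -0.0]
wrist_force: [-3.9, 0.6, 5.6]
gripper_width: 0.0002
```

Request:
{"api": "servo_tool", "payload": {
  "moves": [0,0,0.003,0,0,0,0.006,0,0,0,0.006,0,0,0,0.006,0]
}}

```text
time: 23.88
tool_pos: [0.4473, 0.1586, 0.0857]
orientation: [2.075, 2.358, 0.002]
wrist_force: [-1.3, 0.6, 8.6]
gripper_width: 0.0003
```

Request:
{"api": "servo_tool", "payload": {
  "moves": [0,0,0.002,0,0,0,0.004,0,0,0,0.004,0,0,0,0.004,0]
}}

```text
time: 24.22
tool_pos: [0.4478, 0.1587, 0.082]
orientation: [2.075, 2.357, 0.003]
wrist_force: [-0.2, -0.0, 10.2]
gripper_width: -0.0
```

Request:
{"api": "servo_tool", "payload": {
  "moves": [0,0,0.001,0,0,0,0.002,0,0,0,0.002,0,0,0,0.002,0]
}}

```text
time: 24.55
tool_pos: [0.4481, 0.1587, 0.0802]
orientation: [2.074, 2.357, 0.004]
wrist_force: [1.8, 0.4, 11.8]
gripper_width: -0.0001
```

Request:
{"api": "servo_tool", "payload": {
  "moves": [0,0,0.001,0,0,0,0.002,0,0,0,0.002,0,0,0,0.002,0]
}}

```text
time: 24.88
tool_pos: [0.4482, 0.1587, 0.0783]
orientation: [2.074, 2.357, 0.004]
wrist_force: [1.0, 0.2, 13.6]
gripper_width: 0.0001
```

Request:
{"api": "servo_tool", "payload": {
  "moves": [0,0,0.001,0,0,0,0.002,0,0,0,0.002,0,0,0,0.002,0]
}}

```text
time: 25.22
tool_pos: [0.4483, 0.1587, 0.0763]
orientation: [2.074, 2.357, 0.004]
wrist_force: [0.9, 0.7, 12.4]
gripper_width: 0.0002
```

```bash
cat > lev.py <<'E'
from h import *
import pickle
s=observe();S=read_camera('side');c0=pickle.load(open('c0.pkl','rb'))['side']
th=np.radians(7.3);C=np.array([.621,.306]);
def W(x,y,z): return [C[0]+x*np.cos(th)-y*np.sin(th),C[1]+x*np.sin(th)+y*np.cos(th),z]
for q in (0,.8,.9,1.0):
    a=.42-q; e=lambda r,h,y=-.147:W(-.07-r*np.cos(a)+h*np.sin(a),y,.15+r*np.sin(a)+h*np.cos(a))
    print(q,'arm60,100,pad tip corners',proj(S,[e(.06,0,-.125),e(.1,0,-.125),e(.15,.006),e(.15,-.006),e(.11,.006)]).round(1).tolist())
a,b=S['img'][90:190,190:300],c0['img'][90:190,190:300]
cv2.imwrite('pics/lev.png',np.hstack([a,b])[:,:,::-1])
g=a.mean(2).astype(int)
for r in range(36,80,1): print(r+90,''.join('#' if v<38 else '+' if v<75 else '.' if v<115 else ' ' for v in g[r]))
print(s['wrist_force'],s['tool_pos'])
E
python3 lev.py
```

```text
0 arm60,100,pad tip corners [[244.2, 144.1], [229.4, 140.0], [212.1, 137.1], [210.4, 141.4], [227.8, 141.4]]
0.8 arm60,100,pad tip corners [[244.5, 159.6], [230.7, 166.0], [213.6, 177.2], [215.7, 180.5], [227.5, 170.7]]
0.9 arm60,100,pad tip corners [[245.5, 161.2], [232.5, 168.7], [216.2, 181.2], [218.7, 184.2], [229.3, 173.7]]
1.0 arm60,100,pad tip corners [[246.7, 162.7], [234.6, 171.1], [219.4, 184.9], [222.1, 187.6], [231.5, 176.6]]
126           .###############################++++++++++++             ...........................................
127            ###############################++++..++++#+.               ........................................
128            +##############################+.......++++.                  ...................................  
129            +##############################.....    ++++                      ............................     
130            +#############################+         .+++.                          ..................          
131            +#############################.          +++.                ...... 
[... 3774 characters left out ...]
#++++++++++++++++++++...........++++++++++++++++++++
165                          .########+.           ..+++++.+###++++++++++++++++++++............+++++++++++++++++++
166                          .+######+.         ....++++++.+###++++++++++++++++++++............+++++++++++++++++++
167                           .+#####+.....   ...++++....+.++###++++++++++++++++++.............+++++++++++++++++++
168                           .+#####++++#+....+++++.  .....+###+..++++++++++++++...............++++++++++++++++++
169                            +######+##++..+++++..   ...+.+###+...+++++++++++.................++++++++++++++++++
[ 0.87532335  0.6539523  12.43504277] [0.44830247 0.15872869 0.07630312]
```

Scaled by the vertical lever arm (about 104 mm), 13.6 N matches the peak before the third click and 12.4 N matches holding there. So the third click was passed in the last 2 mm. I add 3 mm of margin; the stop is about 10 mm on.

Request:
{"api": "servo_tool", "payload": {
  "moves": [0,0,0.001,0,0,0,0.002,0,0,0,0.003,0,0,0,0.003,0,0,0,0.003,0,0,0,0.003,0]
}}

```text
time: 25.77
tool_pos: [0.4483, 0.1587, 0.0733]
orientation: [2.074, 2.357, 0.004]
wrist_force: [0.3, -0.6, 13.4]
gripper_width: -0.0001
```

```bash
cat > lev2.py <<'E'
from h import *
import pickle
s=observe();print(s['wrist_force'],s['tool_pos'],s['time'])
S=read_camera('side');c0=pickle.load(open('c0.pkl','rb'))['side']
th=np.radians(7.3);C=np.array([.621,.306])
def P(q,r,h=0,y=-.125):
    a=.42-q;x=-.07-r*np.cos(a)+h*np.sin(a);z=.15+r*np.sin(a)+h*np.cos(a)
    return proj(S,[[C[0]+x*np.cos(th)-y*np.sin(th),C[1]+x*np.sin(th)+y*np.cos(th),z]])[0]
# brightness along columns between r=.05 and .10: find bright ridge (light arm)
def ridge(img,q):
    out=[]
    for r in np.linspace(.05,.1,11):
        u,v=P(q,r);col=img[int(v)-14:int(v)+15,int(round(u))].mean(1);col=np.convolve(col,[1/3]*3,'same')
        out.append(int(np.argmax(col[2:-2]))+2-14+int(v)-v)
    return np.round(out,1)
print('rest offset',ridge(c0['img'],0))
for q in(.8,.85,.9,.95,1.0): print(q,ridge(S['img'],q))
E
python3 lev2.py
```

```text
[ 0.30495241 -0.55278426 13.4379768 ] [0.44826502 0.15871492 0.07334371] 25.7667
rest offset [-12.    3.4   3.9   4.4  -6.1   5.4   7.    9.5  12.   10.5  10. ]
0.8 [ -1.  -10.8 -12.6 -12.4 -12.2  11.   11.2 -12.6 -12.4  -2.2  -2. ]
0.85 [ -1.7  -1.5 -12.4 -12.3 -12.1  11.   10.1   8.3 -12.6  -4.5  -4.3]
0.9 [ -2.3  -2.3 -12.2 -12.1  11.9  12.    9.1   7.1 -12.8 -11.7  -5.7]
0.95 [ -3.   -4.  -13.  -13.  -13.   11.    8.1   7.1   5.1 -12.9   6.1]
1.0 [-4.6 -4.6 -4.7 -3.8 -4.8 11.1 11.1  6.   5.   3.9  2.9]
```

Request:
{"api": "servo_tool", "payload": {
  "moves": [0,0,0.001,0,0,0,0.0025,0,0,0,0.0025,0,0,0,0.0025,0,0,0,0.0025,0,0,0,0.0025,0]
}}

```text
time: 26.32
tool_pos: [0.4482, 0.1587, 0.0708]
orientation: [2.074, 2.357, 0.004]
wrist_force: [0.8, -0.1, 13.2]
gripper_width: -0.0001
```

```bash
python3 - <<'E'
from h import *
import pickle
f=[]
for i in range(4): f.append(observe()['wrist_force'][2]); read_camera('side')
s=observe();print(np.round(f,1),s['tool_pos'],s['time'])
# undisturbed check + hopper ice + scoop in top image
c0=pickle.load(open('c0.pkl','rb'));T=read_camera('top');S=read_camera('side')
for nm,b,c in (('shaker',(232,155,266,192),'top'),('jar/syrup/cart',(262,98,358,172),'top'),('wrench',(385,115,410,180),'top'),('syr side',(330,170,395,280),'side'),('shaker side',(300,178,326,220),'side'),('scoop side',(170,210,290,268),'side')):
    x0,y0,x1,y1=b;A=c0[c]['img'][y0:y1,x0:x1].astype(float);B=(T if c=='top' else S)['img'][y0:y1,x0:x1].astype(float)
    g=lambda i:cv2.Laplacian(cv2.GaussianBlur(i.mean(2),(0,0),1.5),cv2.CV_64F)
    p,r=cv2.phaseCorrelate(g(A),g(B));print(nm,np.round(p,2),round(r,2))
E
```

```text
[13.2 12.1 12.8 12.5] [0.44821092 0.15870564 0.07080659] 26.5167
shaker [ 0.05 -0.02] 1.0
jar/syrup/cart [0.01 0.52] 1.0
wrench [ 0.5  -0.02] 0.99
syr side [-0.03  0.01] 1.0
shaker side [0.5 0.5] 1.0
scoop side [-0.08  0.18] 0.88
```

The hold force sits steady at about 12.7 N over the last 5 mm: past the third click's peak, short of the hard stop. Nothing else has shifted, so I'm handing in.

```bash
python3 -c "
from h import *
print(hand_in())"
```

```text
the job is handed in; nothing more can be done
None
```

I carried four ice pieces to the hopper with the scoop and laid the scoop back in its tray. I then pushed the lever down and handed in at about 26.5 s of the 67 s, still holding it.

**Ice:** The wrist can't tilt, so I emptied the scoop with a quick run-up and a sharp reversal over the hopper. The last picture showed all four pieces in the hopper and the other two still in the pan.

**Scoop:** It lies flat and right way up in the tray, released, within a few millimetres of where it started.

**Lever:** The force peaked at about 13.6 N, then settled to a steady 12–13 N over the last 5 mm. That fits the third click being passed and the hard stop not reached. The geometry puts the lever at about 0.95–0.99 rad.

**Other things:** Image comparison of the shaker, jar, syrup, cartridge and wrench showed half a pixel of shift or less. I did not compare the white bowl or the tumbler.

**Problems and disagreements:**
- **First grasp:** It closed on nothing, above the handle. The fingertips turned out to be about 38 mm shorter than the stated tool geometry. I corrected for that and the second grasp held.
- **Scoop slip:** It slid a few millimetres in the grip when I pressed it down in the pan, so I found the tray floor by force when setting it down.
- **Lever angle:** My attempt to read it directly from the side camera was inconclusive. The lever position rests on the force and geometry alone.

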